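# Take the used-up tape roll off its spindle

## Task

The slimmer of the two tape rolls on the wooden two-spindle holder is nearly used up. Slide it straight up off its spindle and set it down gently, lying flat, inside the shallow metal tray; do not drop it. Leave the thicker, full roll on its spindle.

Things in the scene. Friction and masses are not known exactly. Their poses are not given: they have to be found in the camera images.
- spent_roll_centre (a point): Centre (half-way up, on the axis) of the nearly used-up roll of off-white paper tape: a rigid ring, outside diameter 36 mm, height 25 mm, bore 25.4 mm, about 30 g; z is its axis. It starts on either of the holder's spindles, its underside on the wooden base, this point about 30 mm over the desk. Grip it from above across its outside, the spindle standing between the fingers; it lifts off freely.
- full_roll_centre (a point): Centre of the full roll of the same off-white tape: outside diameter 56 mm, height 25 mm, same bore, about 80 g, seated on the other spindle of the holder, 120 mm from the first. It stays there.
- holder: The fixed tape holder: a wooden base 70 mm (its x) by 190 mm (its y) by 18 mm high, origin at the centre of its underside on the desk. Two upright steel spindles, 18 mm in diameter with a chamfered top, stand at y = +60 and y = -60 mm; their tops are 68 mm over the desk, 25 mm above the tops of the seated rolls. The rolls have about 3.7 mm play all round on them.
- tray_in (a point): Centre of the inner floor of the fixed, empty, shallow square pale grey painted sheet-metal tray on the desk: 160 x 160 mm outside, 154 x 154 mm inside, 3 mm floor and walls, rim 12 mm over the desk, i.e. 9 mm over this point. x and y run parallel to its sides, z up. The holder and the tray may stand either way round, left or right. A roll lying flat in it has its centre 12.5 mm above this point.
Not all that is in view belongs to the job. Leave any blue or pink look-alike of the part that bears spent_roll_centre alone.

How it is judged:
By the outcome, as a careful person would: the job done as asked, in the order asked, and still so for the second after the job is handed in, with the robot touching nothing.
It also fails if it takes over 38 s, if anything falls off the work surface, if the arm or the gripper's body presses on something with over 40 N, if the wrist force passes 120 N, or if a joint passes its speed limit or range.

## Robot

A 7-joint arm with a two-finger parallel gripper is mounted at the origin on a cart in front of the work surface, level with it; the furniture and walls round the work are solid. World frame = base frame: x ahead of the robot, y to its left, z up, the work surface at z = 0. Lengths are in mm, angles in degrees, forces in N, time in s.
With the tool pointing down it reaches from about 400 to 850 mm from the base axis. Payload 4.5 kg.
Tool frame: the origin (TCP) lies at the very end of the fingers, on their centre line; the grasp point (between the pads) lies 19 mm behind it; z points along the fingers, y is the line along which they close (so a half turn about z gives the same grasp; the last joint's range is limited). The gripper opens to 88 mm and grips with 3 to 60 N. Pads are 18 mm wide; open, the fingers measure 123 mm over their backs; the gripper's body (75 mm by 187 mm) begins 45 mm behind the grasp point.
Start: joints at [-75.184, 39.483, -11.15, 89.685, 9.013, 51.709, -12.324], TCP at [139.298, 609.303, 238.743] pointing down, gripper open.
Joint ranges: [-172.22, 172.22], [-26.19, 119.32], [-84.43, 86.54], [7.71, 146.69], [-57.33, 237.33], [2.42, 119.75], [-152.13, 152.13]. Speed limits (degrees/s): [147.25, 147.25, 180, 180, 180, 180, 180].

## Interface

Orientations are given as a 3x3 rotation matrix whose columns are the frame's x, y, z axes.
In Python, from bench import manip gives the robot as it stands.
- The arm moves only by the tool step_arm, never from a script. Its argument "moves" is one flat list of numbers, 7 for each row, row after row: the shift along the tool's x, y, z as a fraction of full scale, then the turn, a rotation vector about the tool's x, y, z as a fraction of full scale, then the opening, from 0 (shut) to 1 (fully open). In form: [tx, ty, tz, ax, ay, az, hand, tx, ty, tz, ax, ay, az, hand, ...]. A call has 1 to 5 rows; each row shifts and turns the commanded pose from where the row before left it, along the tool's axes as they then stand; what a row does not reach is not made up. Full scale, the value 1, is 3 cm for a shift and 5 degrees for a turn. A row lasts 1/8 s, in which the tool goes at most 62.5 mm and 10.7 degrees, less where a joint would pass 70% of its speed; a pose out of reach is approached as far as the arm can. A call with a number of a shift or a turn outside -1 to 1 is refused whole. A call with a gripper value outside its range is refused whole. The fingers move at their own pace and stop on an object; "grip_force" is the grip in N (left out, the last holds). Time passes only in rows, so rows that do not move let the fingers close. It gives the time, the measured TCP pose, the force, the opening and the grip force at its end, in the units of the state.
- manip.get_state(): the state, without advancing time (a new reading comes with each control period).
- manip.get_image(name): name is "scene" or "top" or "wrist"; returns the picture (400x640x3 uint8, blue, green, red); there is no depth.
- manip.camera_info(name): a dict with "fx", "fy", "cx", "cy" (pixels), "camera_from_world" (4x4, takes a point from world to camera coordinates). Camera axes: x right, y up, looking along -z (the intrinsics and any distortion apply to the point x, -y, -z); pixel columns grow to the right and rows downward; lengths in mm; the calibration is good to about 2 mm. A picture is of the moment at which its call begins: read the wrist's pose just before it. camera_info takes no time and is no camera call; for the wrist camera it gives the pose at the moment of the call.
- manip.sign_off(): hands the job in; it is judged then, once.
The state is a dict: "time_s": time; "qpos": joint angles; "qd": joint speeds; "effort": joint torques, N m; "eef_pos": TCP position; "ee_rot": TCP orientation; "wrist_force": force on the tool from outside, world axes, zero at the start; "ft_torque": the same for the moment, N m; "opening": finger opening in mm; "grip_force": force on a finger pad.
Only numpy, scipy, OpenCV 4.12 (cv2) and the standard library are available. Lean on these libraries where they do the work, as an engineer would, in place of code of your own. Each camera call takes 0.05 s, during which the arm holds its last target. There are 200 camera calls.

## Working session

There is one attempt and no reset: what is moved stays moved. The work goes in short steps, Python scripts to look and compute and a tool call to move; the robot and the scene stay as the last step left them, time stands still between calls to the robot, and variables do not carry over. Pictures are saved under pics/ and viewed, at most 10 in all, crops included, and the job is handed in when it is done.

Besides the shell and the picture viewer there is one more tool, called after ">>>" by a JSON object that holds its "name" and its "arguments", one argument or row to a line. step_arm: Moves the arm, as the interface text tells. Its arguments: {"type":"object","properties":{"moves":{"type":"array"},"grip_force":{"type":"number"}},"required":["moves"]}

```bash
mkdir -p pics; cat > h.py <<'E'
import numpy as np, cv2
from bench import manip
def ray(info,u,v,z):
    T=np.array(info["camera_from_world"]);R=T[:3,:3];t=T[:3,3]
    d=np.array([(u-info["cx"])/info["fx"],-(v-info["cy"])/info["fy"],-1.])
    o=-R.T@t; w=R.T@d
    return o+w*(z-o[2])/w[2]
def proj(info,p):
    T=np.array(info["camera_from_world"]);c=T[:3,:3]@np.array(p,float)+T[:3,3]
    return info["cx"]+info["fx"]*c[0]/-c[2], info["cy"]+info["fy"]*-c[1]/-c[2]
E
python3 - <<'E'
from h import *
for n in("top","scene"):
    cv2.imwrite(f"pics/{n}1.png",manip.get_image(n)); i=manip.camera_info(n); print({k:(np.round(v,3).tolist() if k!="x" else 0) for k,v in i.items() if not isinstance(v,str)})
s=manip.get_state();print(s["time_s"],np.round(s["ee_rot"],3).tolist(),s["opening"])
E
```

```text
{'fx': 462.199, 'fy': 462.199, 'cx': 325.551, 'cy': 194.946, 'camera_from_world': [[0.149, -0.989, 0.005, -227.508], [0.964, 0.146, 0.222, -480.555], [-0.22, -0.028, 0.975, -851.119], [0.0, 0.0, 0.0, 1.0]]}
{'fx': 434.64, 'fy': 434.64, 'cx': 319.381, 'cy': 200.875, 'camera_from_world': [[0.5, -0.866, -0.021, -379.498], [0.526, 0.285, 0.801, -257.543], [-0.687, -0.412, 0.598, -818.428], [0.0, 0.0, 0.0, 1.0]]}
0.1 [[-0.975, 0.223, -0.0], [0.223, 0.975, -0.002], [-0.0, -0.002, -1.0]] 87.82646536212052
```

View pics/top1.png

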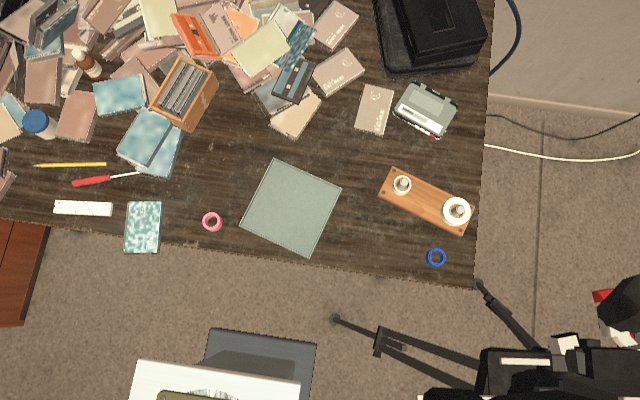

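View pics/scene1.png

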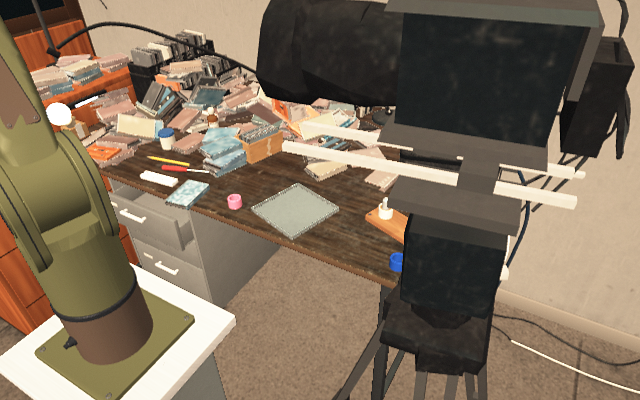

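Top view: the holder is at about (427,200), with the slim roll at (402,185) and the full roll at (457,210). The tray is centred at about (291,207). The possible confusions are the pink ring (212,222) and the blue ring (436,257), both lying on the desk, and the thick full roll (457,210). I choose (402,185), the slimmer off-white roll on the holder, and check it in a crop.

```bash
python3 - <<'E'
from h import *
im=cv2.imread("pics/top1.png")
cv2.imwrite("pics/crop1.png",cv2.resize(im[150:270,365:485],None,fx=5,fy=5,interpolation=cv2.INTER_CUBIC))
i=manip.camera_info("top")
for n,u,v,z in(("slim",402,185,43),("full",457,210,43),("tray",291,207,6)): print(n,ray(i,u,v,z).round(1))
for u,v in((276,158),(341,188),(309,257),(240,229)): print(ray(i,u,v,12).round(1))
print(proj(i,(0,0,0)),proj(i,(139,609,238)))
E
```

```text
slim [ 554.7 -300.9   43. ]
full [ 520.4 -414.    43. ]
tray [484.3 -85.5   6. ]
[581.6 -37.9  12. ]
[ 538.  -181.4   12. ]
[ 388.4 -138.3   12. ]
[423.2   8.2  12. ]
(np.float64(202.00373680200886), np.float64(455.9103916544732)) (np.float64(-234.45102934782432), np.float64(336.94039772825784))
```

View pics/crop1.png

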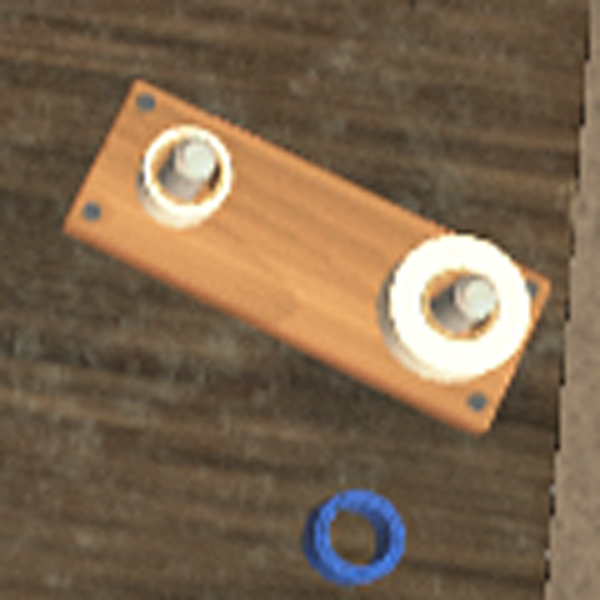

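The crop confirms it. The slim roll is a thin ring on the left spindle, at crop (188,169) → (402.6,183.8). The full roll is at (457,211) and the blue ring lies separately on the desk. The measured 118 mm spacing agrees with the given 120. I'll swing clockwise along an arc at constant radius.

>>> {"name": "step_arm", "arguments": {
  "moves": [-1,0,0,0,0,0.55,1,-1,0,0,0,0,0.55,1,-1,0,0,0,0,0.55,1,-1,0,0,0,0,0.55,1,-1,0,0,0,0,0.55,1],
  "grip_force": 10
}}

```text
time_s: 0.72
eef_pos: [282.1, 561.4, 238.2]
ee_rot: [[-0.893, 0.45, -0.0], [0.45, 0.893, -0.001], [-0.0, -0.001, -1.0]]
wrist_force: [0.4, -0.4, 0.1]
opening: 88.4
grip_force: 0.0
```

>>> {"name": "step_arm", "arguments": {
  "moves": [-1,0,0,0,0,0.55,1,-1,0,0,0,0,0.55,1,-1,0,0,0,0,0.55,1,-1,0,0,0,0,0.55,1,-1,0,0,0,0,0.55,1]
}}

```text
time_s: 1.35
eef_pos: [408.6, 481.7, 238.2]
ee_rot: [[-0.761, 0.649, -0.001], [0.649, 0.761, -0.001], [0.0, -0.001, -1.0]]
wrist_force: [0.2, -0.5, -1.0]
opening: 88.0
grip_force: 0.0
```

>>> {"name": "step_arm", "arguments": {
  "moves": [-1,0,0,0,0,0.55,1,-1,0,0,0,0,0.55,1,-1,0,0,0,0,0.55,1,-1,0,0,0,0,0.55,1,-1,0,0,0,0,0.55,1]
}}

```text
time_s: 1.98
eef_pos: [512.6, 374.1, 238.2]
ee_rot: [[-0.585, 0.811, -0.001], [0.811, 0.585, -0.001], [0.0, -0.001, -1.0]]
wrist_force: [0.2, 0.9, 0.2]
opening: 88.2
grip_force: 0.0
```

>>> {"name": "step_arm", "arguments": {
  "moves": [-1,0,0,0,0,0.55,1,-1,0,0,0,0,0.55,1,-1,0,0,0,0,0.55,1,-1,0,0,0,0,0.55,1,-1,0,0,0,0,0.55,1]
}}

```text
time_s: 2.6
eef_pos: [588.0, 245.0, 238.2]
ee_rot: [[-0.375, 0.927, -0.001], [0.927, 0.375, -0.0], [0.0, -0.001, -1.0]]
wrist_force: [0.4, -0.2, 0.1]
opening: 87.9
grip_force: 0.0
```

>>> {"name": "step_arm", "arguments": {
  "moves": [-1,0,0,0,0,0.55,1,-1,0,0,0,0,0.55,1,-1,0,0,0,0,0.55,1,-1,0,0,0,0,0.55,1,-1,0,0,0,0,0.55,1]
}}

```text
time_s: 3.22
eef_pos: [630.6, 101.6, 238.2]
ee_rot: [[-0.144, 0.99, -0.001], [0.99, 0.144, -0.0], [0.0, -0.001, -1.0]]
wrist_force: [-1.1, -0.3, -0.1]
opening: 88.2
grip_force: 0.0
```

>>> {"name": "step_arm", "arguments": {
  "moves": [-1,0,0,0,0,0.55,1,-1,0,0,0,0,0.55,1,-1,0,0,0,0,0.55,1,-1,0,0,0,0,0.55,1,-1,0,0,0,0,0.55,1]
}}

```text
time_s: 3.85
eef_pos: [637.9, -47.8, 238.2]
ee_rot: [[0.095, 0.995, -0.001], [0.995, -0.095, 0.0], [0.0, -0.001, -1.0]]
wrist_force: [-0.4, 0.1, 0.5]
opening: 87.8
grip_force: 0.0
```

>>> {"name": "step_arm", "arguments": {
  "moves": [-1,-0.1,0,0,0,0.46,1,-1,-0.1,0,0,0,0.46,1,-1,-0.1,0,0,0,0.46,1,-1,-0.1,0,0,0,0.46,1,-1,-0.1,0,0,0,0.46,1]
}}

```text
time_s: 4.47
eef_pos: [596.9, -192.5, 238.2]
ee_rot: [[0.292, 0.957, -0.001], [0.957, -0.292, 0.0], [0.0, -0.001, -1.0]]
wrist_force: [-0.6, -0.2, -0.0]
opening: 88.3
grip_force: 0.0
```

```bash
cat >> h.py <<'E'
def rel(p):
    s=manip.get_state();R=np.array(s["ee_rot"]);return (R.T@(np.array(p)-s["eef_pos"])/30).round(2)
E
python3 - <<'E'
from h import *
i=manip.camera_info("top")
a=ray(i,402.6,183.8,43);b=ray(i,457,211.4,43);sp=ray(i,405,181.6,68);sb=ray(i,365+475/5,150+298/5,68)
print(a,b,sp,sb,np.linalg.norm(sp-sb)); d=b-a;print(np.degrees(np.arctan2(d[1],d[0])),[np.degrees(np.arctan2(*(sb-sp)[1::-1]))])
s=manip.get_state();R=np.array(s["ee_rot"]);print(s["eef_pos"],np.degrees(np.arctan2(R[1,1],R[0,1])),rel([*sp[:2],150]))
E
```

```text
[ 557.34112636 -301.77920645   43.        ] [ 517.6093151  -414.22446906   43.        ] [ 555.50737989 -302.46668757   68.        ] [ 516.16942802 -413.04352907   68.        ] 117.36572043913885
-109.4605341894902 [np.float64(-109.58312633226907)]
[ 596.88878091 -192.53901698  238.20517555] -16.949371387012068 [-3.91 -0.25  2.94]
```

>>> {"name": "step_arm", "arguments": {
  "moves": [-0.98,-0.05,0.5,0,0,0.1,1,-0.98,-0.05,0.5,0,0,0.1,1,-0.98,-0.05,0.5,0,0,0.1,1,-0.98,-0.05,0.5,0,0,0.2,1,0,0,0,0,0,0,1]
}}

```text
time_s: 5.1
eef_pos: [553.5, -304.6, 177.3]
ee_rot: [[0.336, 0.942, -0.004], [0.942, -0.336, -0.0], [-0.002, -0.004, -1.0]]
wrist_force: [-0.1, -0.3, 0.1]
opening: 88.1
grip_force: 0.0
```

```bash
python3 - <<'E'
from h import *
i=manip.camera_info("wrist");im=manip.get_image("wrist");cv2.imwrite("pics/w1.png",im)
import json;json.dump({k:np.array(v).tolist() for k,v in i.items() if k!="distortion"},open("w1.json","w"));print(i.keys())
for p in((556,-302,43),(556,-302,68),(517,-414,43)):print(proj(i,p))
E
```

```text
dict_keys(['fx', 'fy', 'cx', 'cy', 'camera_from_world'])
(np.float64(321.19586348258844), np.float64(188.02669365356294))
(np.float64(321.3018280044125), np.float64(194.50875900186077))
(np.float64(321.64525713631963), np.float64(286.00471938613146))
```

View pics/w1.png

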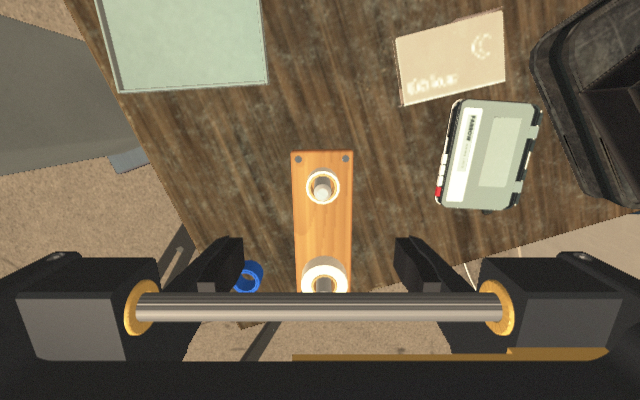

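The wrist view shows the slim ring at about (322,187), with the full roll at (324,278) and the blue ring at (248,276). The prediction for the slim ring was (321,188). I'll enlarge it once.

```bash
python3 - <<'E'
from h import *
im=cv2.imread("pics/w1.png");cv2.imwrite("pics/w1c.png",cv2.resize(im[140:240,270:370],None,fx=6,fy=6,interpolation=cv2.INTER_CUBIC))
E
```

```text
(no output)
```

View pics/w1c.png

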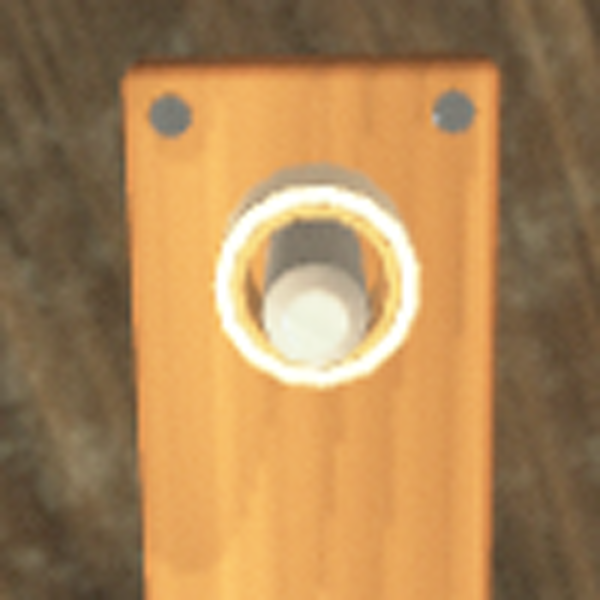

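The ring's top centre is at crop (317,285) → (322.9,187.5), and the spindle top is at (315,315) → (322.5,192.5). The spindle stands inside the bore as expected.

```bash
python3 - <<'E'
from h import *
import json
i=json.load(open("w1.json"))
a=ray(i,322.9,187.5,43);s=ray(i,322.5,192.5,68);print(a,s)
print(rel([*a[:2],21]),rel([*s[:2],21]))
E
```

```text
[ 557.87083262 -302.06041393   43.        ] [ 557.7490743  -300.49726236   68.        ]
[0.04 0.08 5.23] [0.08 0.06 5.23]
```

>>> {"name": "step_arm", "arguments": {
  "moves": [0.05,0.08,0.9,0,0,0,1,0,0,0.9,0,0,0,1,0,0,0.9,0,0,0,1,0,0,0.8,0,0,0,1,0,0,0.8,0,0,0,1]
}}

```text
time_s: 5.78
eef_pos: [560.8, -299.0, 49.5]
ee_rot: [[0.329, 0.944, 0.002], [0.944, -0.329, 0.001], [0.002, 0.001, -1.0]]
wrist_force: [0.8, 0.1, -0.1]
opening: 87.9
grip_force: 0.0
```

```bash
python3 - <<'E'
from h import *
s=manip.get_state();print(s["eef_pos"],s["wrist_force"],rel([557.7,-301.5,22]))
E
```

```text
[ 560.7609191  -299.04387115   49.47235775] [ 0.80563848  0.05773288 -0.0694297 ] [-0.11 -0.07  0.92]
```

>>> {"name": "step_arm", "arguments": {
  "moves": [-0.1,-0.07,0.4,0,0,0,1,0,0,0.4,0,0,0,1,0,0,0,0,0,0,1]
}}

```text
time_s: 6.15
eef_pos: [556.0, -303.1, 25.4]
ee_rot: [[0.332, 0.943, -0.0], [0.943, -0.332, 0.001], [0.0, -0.001, -1.0]]
wrist_force: [0.1, 0.2, -0.7]
opening: 88.2
grip_force: 0.0
```

```bash
python3 - <<'E'
from h import *
s=manip.get_state();print(s["eef_pos"],s["wrist_force"],rel([557.7,-301.5,22]))
E
```

```text
[ 555.96113202 -303.07027519   25.36609895] [ 0.07137701  0.16743187 -0.68941766] [0.07 0.04 0.11]
```

Within 2 mm now. I'll make the last correction and close gently.

>>> {"name": "step_arm", "arguments": {
  "moves": [0.05,0.04,0.1,0,0,0,1,0,0,0,0,0,0,0.5,0,0,0,0,0,0,0.35,0,0,0,0,0,0,0.3,0,0,0,0,0,0,0.3],
  "grip_force": 12
}}

```text
time_s: 6.78
eef_pos: [557.6, -302.6, 22.8]
ee_rot: [[0.332, 0.943, 0.0], [0.943, -0.332, 0.0], [0.0, 0.0, -1.0]]
wrist_force: [0.6, -0.3, -0.5]
opening: 50.1
grip_force: 0.0
```

>>> {"name": "step_arm", "arguments": {
  "moves": [0,0,0,0,0,0,0.3,0,0,0,0,0,0,0.3,0,0,0,0,0,0,0.3,0,0,0,0,0,0,0.3]
}}

```text
time_s: 7.28
eef_pos: [557.6, -302.5, 22.7]
ee_rot: [[0.332, 0.943, 0.0], [0.943, -0.332, 0.0], [0.0, -0.0, -1.0]]
wrist_force: [0.1, 0.4, 0.3]
opening: 36.3
grip_force: 12.0
```

>>> {"name": "step_arm", "arguments": {
  "moves": [0,0,-0.3,0,0,0,0,0,0,-0.5,0,0,0,0,0,0,-0.5,0,0,0,0,0,0,-0.5,0,0,0,0,0,0,-0.5,0,0,0,0],
  "grip_force": 15
}}

```text
time_s: 7.9
eef_pos: [557.8, -302.6, 93.1]
ee_rot: [[0.332, 0.943, 0.001], [0.943, -0.332, -0.0], [0.0, 0.001, -1.0]]
wrist_force: [0.2, 0.3, -0.9]
opening: 36.3
grip_force: 15.0
```

>>> {"name": "step_arm", "arguments": {
  "moves": [0,0,-0.5,0,0,0,0,0,0,-0.4,0,0,0,0,0,0,-0.3,0,0,0,0,0,0,0,0,0,0,0]
}}

```text
time_s: 8.4
eef_pos: [557.9, -302.7, 128.3]
ee_rot: [[0.332, 0.943, 0.001], [0.943, -0.332, -0.0], [-0.0, 0.001, -1.0]]
wrist_force: [-0.4, 0.4, -1.0]
opening: 36.2
grip_force: 15.0
```

```bash
python3 - <<'E'
from h import *
im=np.hstack([manip.get_image("wrist")[:,120:520],manip.get_image("top")[100:300,280:480].repeat(2,0).repeat(2,1)])
cv2.imwrite("pics/w2.png",im)
i=manip.camera_info("top")
c=np.mean([ray(i,*p,12) for p in((276,158),(341,188),(309,257),(240,229))],0);print(c,rel([*c[:2],6.7]))
E
```

```text
[482.77414883 -87.34848972  12.        ] [ 5.94 -4.72  4.03]
```

View pics/w2.png

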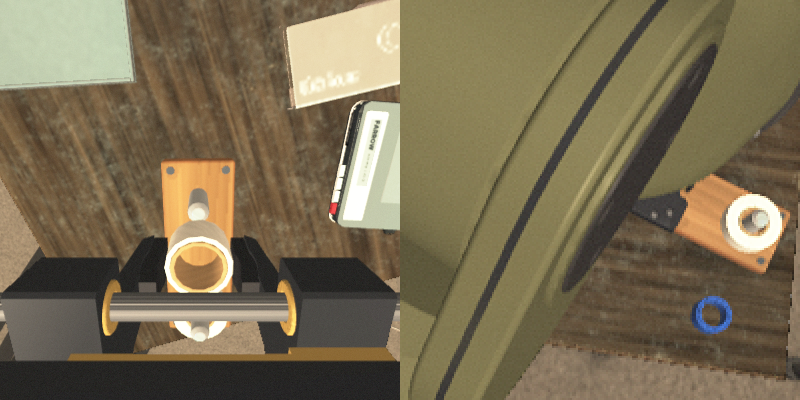

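The left panel shows the slim roll held between the fingers at about (198,265), with the left spindle bare at (198,200). The full roll is still seated. Next I carry it to the tray.

>>> {"name": "step_arm", "arguments": {
  "moves": [0.4,-0.3,0,0,0,0,0,0.8,-0.6,0,0,0,0,0,0.8,-0.65,0,0,0,0,0,0.8,-0.65,0.2,0,0,0,0,0.8,-0.65,0.3,0,0,0,0]
}}

```text
time_s: 9.12
eef_pos: [511.9, -170.1, 112.5]
ee_rot: [[0.331, 0.944, -0.0], [0.944, -0.331, 0.001], [0.001, -0.001, -1.0]]
wrist_force: [-0.0, -1.1, -1.6]
opening: 36.4
grip_force: 15.0
```

>>> {"name": "step_arm", "arguments": {
  "moves": [0.8,-0.65,0.4,0,0,0,0,0.8,-0.65,0.5,0,0,0,0,0.5,-0.4,0.5,0,0,0,0,0.2,-0.2,0.3,0,0,0,0,0,0,0,0,0,0,0]
}}

```text
time_s: 9.75
eef_pos: [481.2, -87.8, 61.2]
ee_rot: [[0.331, 0.944, -0.002], [0.944, -0.331, 0.0], [-0.0, -0.002, -1.0]]
wrist_force: [0.3, -0.9, 0.3]
opening: 36.5
grip_force: 15.0
```

```bash
python3 - <<'E'
from h import *
im=manip.get_image("wrist");cv2.imwrite("pics/w3.png",im)
s=manip.get_state();print(s["eef_pos"],s["wrist_force"],rel([482.8,-87.3,7.7]))
E
```

```text
[481.92212954 -88.67046258  61.67329445] [ 1.34804124 -0.03674473 -0.13608618] [0.05 0.01 1.8 ]
```

View pics/w3.png

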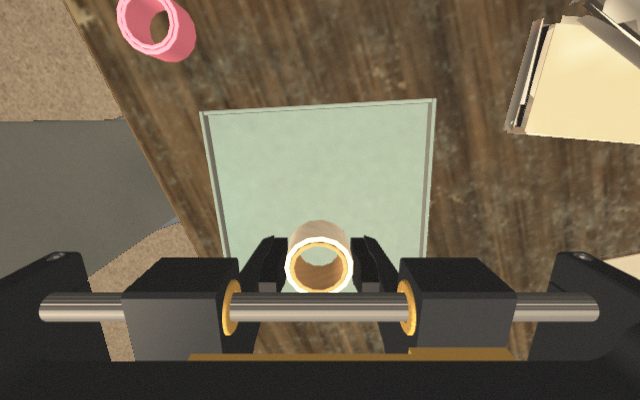

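The roll hangs at (320,262) over the tray, centred between its side rims (columns 222 and 428). Now I lower it.

>>> {"name": "step_arm", "arguments": {
  "moves": [0,0,0.4,0,0,0,0,0,0,0.5,0,0,0,0,0,0,0.4,0,0,0,0,0,0,0.25,0,0,0,0,0,0,0.05,0,0,0,0]
}}

```text
time_s: 10.42
eef_pos: [481.5, -88.3, 13.0]
ee_rot: [[0.332, 0.943, -0.001], [0.943, -0.332, 0.0], [-0.0, -0.001, -1.0]]
wrist_force: [0.5, -0.4, -0.4]
opening: 36.1
grip_force: 15.0
```

>>> {"name": "step_arm", "arguments": {
  "moves": [0,0,0.05,0,0,0,0,0,0,0,0,0,0,0]
}}

```text
time_s: 10.68
eef_pos: [482.1, -88.3, 12.4]
ee_rot: [[0.332, 0.943, 0.0], [0.943, -0.332, -0.0], [0.0, 0.0, -1.0]]
wrist_force: [0.0, -0.8, -0.9]
opening: 36.4
grip_force: 15.0
```

>>> {"name": "step_arm", "arguments": {
  "moves": [0,0,0.05,0,0,0,0,0,0,0.05,0,0,0,0,0,0,0,0,0,0,0]
}}

```text
time_s: 11.05
eef_pos: [481.9, -88.3, 9.2]
ee_rot: [[0.332, 0.943, -0.0], [0.943, -0.332, 0.0], [0.0, -0.0, -1.0]]
wrist_force: [-0.5, -0.1, -0.7]
opening: 36.1
grip_force: 15.0
```

>>> {"name": "step_arm", "arguments": {
  "moves": [0,0,0.04,0,0,0,0,0,0,0,0,0,0,0]
}}

```text
time_s: 11.3
eef_pos: [481.9, -88.2, 7.9]
ee_rot: [[0.332, 0.943, -0.0], [0.943, -0.332, 0.0], [0.0, -0.0, -1.0]]
wrist_force: [0.6, -1.3, -0.5]
opening: 36.5
grip_force: 15.0
```

>>> {"name": "step_arm", "arguments": {
  "moves": [0,0,0.03,0,0,0,0,0,0,0,0,0,0,0]
}}

```text
time_s: 11.55
eef_pos: [481.9, -88.3, 7.5]
ee_rot: [[0.332, 0.943, 0.0], [0.943, -0.332, 0.0], [0.0, 0.0, -1.0]]
wrist_force: [-0.5, 0.5, 5.1]
opening: 36.3
grip_force: 15.0
```

Contact: 5 N upward at the expected height. I release, opening slowly and only partly (72 mm) so the fingers stay clear of the rim, then retreat straight up.

>>> {"name": "step_arm", "arguments": {
  "moves": [0,0,0,0,0,0,0.46,0,0,0,0,0,0,0.55,0,0,0,0,0,0,0.65,0,0,0,0,0,0,0.75,0,0,0,0,0,0,0.8]
}}

```text
time_s: 12.18
eef_pos: [481.9, -88.2, 7.0]
ee_rot: [[0.332, 0.943, -0.0], [0.943, -0.332, 0.0], [0.0, -0.0, -1.0]]
wrist_force: [0.4, 0.5, 0.5]
opening: 70.2
grip_force: 0.0
```

>>> {"name": "step_arm", "arguments": {
  "moves": [0,0,0,0,0,0,0.8,0,0,-0.2,0,0,0,0.8,0,0,-0.4,0,0,0,0.8,0,0,-0.8,0,0,0,0.8,0,0,-1,0,0,0,0.8]
}}

```text
time_s: 12.8
eef_pos: [481.6, -88.2, 80.3]
ee_rot: [[0.332, 0.943, -0.0], [0.943, -0.332, 0.0], [0.0, -0.0, -1.0]]
wrist_force: [0.2, -1.3, 0.7]
opening: 70.3
grip_force: 0.0
```

>>> {"name": "step_arm", "arguments": {
  "moves": [0,0,-1,0,0,0,0.8,0,0,-1,0,0,0,0.8,0,0,-1,0,0,0,0.8,0,0,0,0,0,0,0.8,0,0,0,0,0,0,0.8]
}}

```text
time_s: 13.42
eef_pos: [481.5, -88.1, 169.0]
ee_rot: [[0.332, 0.943, -0.0], [0.943, -0.332, 0.0], [0.0, -0.0, -1.0]]
wrist_force: [0.5, -0.6, 0.7]
opening: 70.2
grip_force: 0.0
```

```bash
python3 - <<'E'
from h import *
cv2.imwrite("pics/w4.png",manip.get_image("wrist"))
i=manip.camera_info("wrist");print(proj(i,(482,-88,28)),manip.get_state()["wrist_force"])
E
```

```text
(np.float64(320.16606312680483), np.float64(189.44717318003148)) [ 0.12796422  0.39429896 -0.54997951]
```

View pics/w4.png

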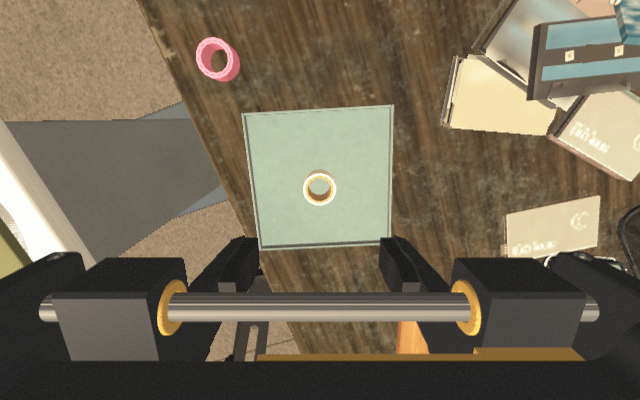

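The roll lies flat in the tray at (320,189), where predicted, with tray corners from (243,113) to (393,243). The gripper is clear of everything.

```bash
python3 -c "
from bench import manip
print(manip.sign_off())"
```

```text
the job is handed in; nothing more can be done
None
```

The slim roll is off its spindle and lying flat near the middle of the tray, set down with about 5 N contact; the full roll was left on its spindle, and I handed the job in at about 13.5 s.

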